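# Stir the stoppers and hold the pick-out hatch half open

### The arm

A 6-joint arm with a two-finger parallel gripper is mounted at the origin on the work surface. World frame = base frame: x ahead of the robot, y to its left, z up, the work surface at z = 0. Lengths are in m, angles in rad, forces in N, time in s.
With the tool pointing down it reaches from about 0.375 to 0.975 m from the base axis. Payload 3.8 kg.
Tool frame: the origin (TCP) lies midway between the tips of the shut fingers; the grasp point (between the pads) lies 19 mm behind it; z points along the fingers, y is the line along which they close (so a half turn about z gives the same grasp; the last joint's range is limited). The gripper opens to 85 mm and grips with 20 to 120 N. Pads are 22 mm wide; open, the fingers measure 114 mm over their backs; the gripper's body (76 mm by 85 mm) begins 54 mm behind the grasp point. The pads swing forward as they close: fully open they stand 13 mm farther back than shut.
Start: joints at [1.266, 0.264, 1.604, -0, 1.274, -0.037], TCP at [0.179, 0.651, 0.209] pointing down, gripper open.
Joint ranges: [-2.63, 2.63], [-0.94, 2.18], [0.31, 2.57], [-1.31, 4.45], [0, 2.66], [-2.55, 2.55]. Speed limits (rad/s): [2.57, 2.57, 3.14, 3.14, 3.14, 3.14].

### API

Orientations are given as a rotation vector (axis times angle).
In Python, from workcell import read_state, vision, ticket gives the robot as it stands. The module is installed in compiled form; this text tells all that it offers.
- The arm moves only by the tool jog_arm, never from a script. Its arguments are lists of equal length, an entry for each row: "turn": the turn, a rotation vector about the tool's x, y, z in rad, a list of three; "delta_pos": the shift along the tool's x, y, z in m, a list of three; "gripper": the finger opening in m, from 0 to 0.0854. In form: {"turn": [[rx, ry, rz], ...], "delta_pos": [[dx, dy, dz], ...], "gripper": [gripper, ...]}. A call has 1 to 20 rows; each row shifts and turns the commanded pose from where the row before left it, along the tool's axes as they then stand; what a row does not reach is not made up. A row lasts 1/12 s, in which the tool goes at most 41.7 mm and 7.16 degrees, less where a joint would pass 70% of its speed; a pose out of reach is approached as far as the arm can. A call with a gripper value outside its range is refused whole. The fingers move at their own pace and stop on an object; "grip_force" is the grip in N (left out, the last holds). Time passes only in rows, so rows that do not move let the fingers close. It gives the time, the measured TCP pose, the force, the opening and the grip force at its end, in the units of the state.
- read_state(): the state, without advancing time (a new reading comes with each control period).
- vision.read_camera(name): name is "scene" or "top" or "wrist"; returns the picture (384x512x3 uint8, red, green, blue); there is no depth.
- vision.calibration(name): a dict with "vfov" (degrees; the focal length in pixels is half the picture's height over the tangent of half this angle, whatever the lens; pixels are square), "cx", "cy" (the principal point, pixels), "R" (3x3) and "t" (3): a world point X has camera coordinates R X + t; the wrist camera has in their place "mount" (4x4, takes a point from camera to tool coordinates, whose origin is the TCP and whose axes are the flange's). Camera axes: x right, y down, z forward; pixel columns grow to the right and rows downward; lengths in m; the calibration is good to about 2 mm. A picture is of the moment at which its call begins: read the wrist's pose just before it. calibration takes no time and is no camera call.
- ticket.finish_job(): hands the job in; it is judged then, once.
The state is a dict: "time": time; "q": joint angles; "joint_vel": joint speeds; "joint_torque": joint torques, N m; "tool_pos": TCP position; "tcp_rot": TCP orientation; "wrist_force": force on the tool from outside, world axes, zero at the start; "torque": the same for the moment, N m; "width": opening from 0.0 (shut) to 1.0 (fully open); "grip_force": force on a finger pad.
Only numpy, scipy, OpenCV 4.12 (cv2) and the standard library are available. Lean on these libraries where they do the work, as an engineer would, in place of code of your own. Each camera call takes 0.05 s, during which the arm holds its last target. There are 200 camera calls.

### The job

On the bottle-stopper feeder, take the handwheel over the hopper by its upright spinner handle and turn it one full turn clockwise (seen from above), so that the handle is back where it began. Then slide the hatch's sprung shutter half open by its upright tab, so that stoppers can be picked out, and finish while still holding the tab there with the fingers: it springs shut if let go. Leave the wheel where it is after its turn, and do not disturb the bottles, tools and stoppers lying about.

Things in the scene. Friction and masses are not known exactly. Their poses are not given: they have to be found in the camera images.
- feeder: The stopper feeder, fixed to the table: a dark steel base plate 240 (x) by 500 (y) by 12 mm high; origin at the centre of its underside. Its x axis points away from the robot (within 0.3 rad), y to the left, z up. A round open hopper (200 mm across, rim 105 mm above the table) stands on it at y = +130 mm with the handwheel over it, the hatch box at y = -130 mm.
- hatch (a point): Centre of the top of the hatch box, a white box 200 (x) by 140 (y) mm, its deck 87 mm above the table. The shutter slides along x over a window in the deck, between two dark rails (104 mm apart, tops 101 mm above the table). Two spring tubes (tops 106 mm above the table) stick 75 mm out of its far (+x) side.
- wheel (a joint): Angle of the aluminium handwheel (rad) about its upright axis; grows clockwise seen from above. Starts anywhere in -2.5 to 2.5; a full turn adds 6.28. Stops at -3 and 12. At 0 the spinner handle is on the feeder's -x side of the axis, at 1.57 on its +y side. It stays where it is left; turning takes about 2 to 4 N at the handle.
- wheel_axis (a point): Centre of the handwheel on its axis, 132 mm above the table. The rim is a 12 mm round bar on a circle of 60 mm radius; three spokes.
- spinner_mid (a point): Middle (in height) of the spinner handle: a black upright cylinder 22 mm in diameter and 50 mm tall, standing on the wheel's rim 60 mm from the axis, from 138 to 188 mm above the table (this point 163 mm). It spins freely about its own upright axis, so a gripper may keep its heading while it carries the handle round.
- shutter (a joint): Travel of the shutter (m) along the feeder's +x axis, away from the robot: 0 shut, 0.070 fully open, half open 0.035. A spring pushes it shut: about 3 N when shut, 7 N half open, 11.5 N fully open.
- tab_mid (a point): Centre of the shutter's tab: an upright black plate 12 mm thick (along the feeder's x, the sliding direction), 44 mm wide (along y) and 42 mm tall, standing on the middle of the flat steel shutter plate (90 by 100 mm). Its foot (the plate's top) is 92 mm, this point 113 mm, its top 134 mm above the table. Shut, it lies at x = -30, y = -130 mm in the feeder's frame.
- half_mark (a point): Fixed point where the tab's centre must be when the shutter is half open (x = +5, y = -130 mm in the feeder's frame). On the rails at both sides, white ribs (6 mm wide) mark the tab's middle: the first for shut, the second for half, the third for fully open.
- bottle_a: Bystander: blue bottle, 60 mm across, 190 mm tall, standing behind the feeder, by either the hopper or the middle; origin under its foot.
- bottle_b: Bystander: a second such bottle, at the other of these places.
- beaker: Bystander: open steel beaker, 76 mm across, 90 mm tall, behind and right of the hatch box; origin under its foot.
- brush: Bystander: brush lying right of the hatch box.
- wrench: Bystander: wrench lying left of the hopper.
- stopper_a: Bystander: cork stopper 30 mm across, 35 mm tall, standing on the feeder's base plate between the hopper and the hatch box, near its front edge.
- stopper_b: Bystander: a second such stopper standing on the base plate, near its far edge.

How it is judged:
On the way, in this order (a step that is already met when the one before it is completed fails the run):
1. the handwheel has made a full clockwise turn, its handle back within 30 mm of where it began (value of joint wheel above 3.3 rad and distance of spinner_mid from where it was at the start of the episode below 0.03 m), for 0.2 s.
2. the shutter is half open (28 to 42 mm), held by the fingers (value of joint shutter between 0.028 and 0.042 m and contact force between the fingers and shutter above 3 N), for 0.5 s.
At the end, for the whole second after the job is handed in: The wheel has made its full turn clockwise and the spinner handle is within 30 mm of its starting place; the shutter stands at 28 to 42 mm of its 70 mm travel, with the fingers pressing on it (more than 3 N), throughout the last second (all of step 1 and all of step 2); the arm keeps its last pose, push and grip.
It fails at once if a bystander (bottle, beaker, brush, wrench or stopper) is shifted by more than 30 mm or knocked over (distance of any of bottle_a, bottle_b, beaker, brush, wrench, stopper_a, stopper_b from where it was at the start of the episode above 0.03 m or angle between any of bottle_a, bottle_b, beaker, stopper_a, stopper_b's own z axis and vertical above 0.5 rad).
It also fails if it takes over 58 s, if anything falls off the work surface, if the arm or the gripper's body presses on something with over 40 N, if the wrist force passes 120 N, or if a joint passes its speed limit or range.

## Working session

There is one attempt and no reset: what is moved stays moved. The work goes in short steps, Python scripts to look and compute and a tool call to move; the robot and the scene stay as the last step left them, time stands still between calls to the robot, and variables do not carry over. Pictures are saved under pics/ and viewed, at most 10 in all, crops included, and the job is handed in when it is done.

Besides the shell and the picture viewer there is one more tool, called after "Request:" by a JSON object that holds its "fn" and its "kwargs". jog_arm: Moves the arm, as the interface text tells. Its arguments: {"type":"object","properties":{"turn":{"type":"array","items":{"type":"array","items":{"type":"number"}}},"delta_pos":{"type":"array","items":{"type":"array","items":{"type":"number"}}},"gripper":{"type":"array","items":{"type":"number"}},"grip_force":{"type":"number"}},"required":["turn","delta_pos","gripper"]}

```bash
mkdir -p pics; python3 - <<'E'
from workcell import read_state, vision
import cv2
s=read_state();print({k:s[k] for k in('time','tool_pos','tcp_rot','width','wrist_force')})
for n in('top','scene'):
    im=vision.read_camera(n);cv2.imwrite(f'pics/{n}0.png',cv2.resize(im[:,:,::-1],(800,600),interpolation=cv2.INTER_CUBIC)); 
    c=vision.calibration(n);print(n,c)
print(vision.calibration('wrist'))
E
```

```text
{'time': 0.0, 'tool_pos': array([0.17835868, 0.65018108, 0.20794608]), 'tcp_rot': array([-0.41924536, -3.11311006,  0.00348703]), 'width': 0.9973434646064796, 'wrist_force': array([-0.04699874, -0.56458948,  0.14528634])}
top {'vfov': 46.72275573702919, 'cx': 261.6656498666575, 'cy': 186.30531968915196, 'R': array([[ 0.08488103, -0.99638399, -0.00376242],
       [-0.97590124, -0.0823731 , -0.20206792],
       [ 0.20102732,  0.02082348, -0.97936428]]), 't': array([-0.02262233,  0.58862228,  1.17219927])}
scene {'vfov': 56.377330914129224, 'cx': 258.99945457610835, 'cy': 192.5533122809488, 'R': array([[-0.63044301,  0.77598282,  0.01980578],
       [ 0.53580818,  0.45349271, -0.71221763],
       [-0.56165042, -0.43840053, -0.70167926]]), 't': array([ 0.3564779 , -0.22931603,  1.30185659])}
{'vfov': 64.74857165693032, 'cx': 257.8905376654215, 'cy': 189.9464039079632, 'mount': array([[ 3.33802199e-04, -9.50513009e-01, -3.10684579e-01,
         7.94128869e-02],
       [ 9.99999931e-01,  2.67277889e-04,  2.56694640e-04,
        -8.81152522e-05],
       [-1.60952476e-04, -3.10684644e-01,  9.50513033e-01,
        -1.64448796e-01],
       [ 0.00000000e+00,  0.00000000e+00,  0.00000000e+00,
         1.00000000e+00]])}
```

View pics/top0.png

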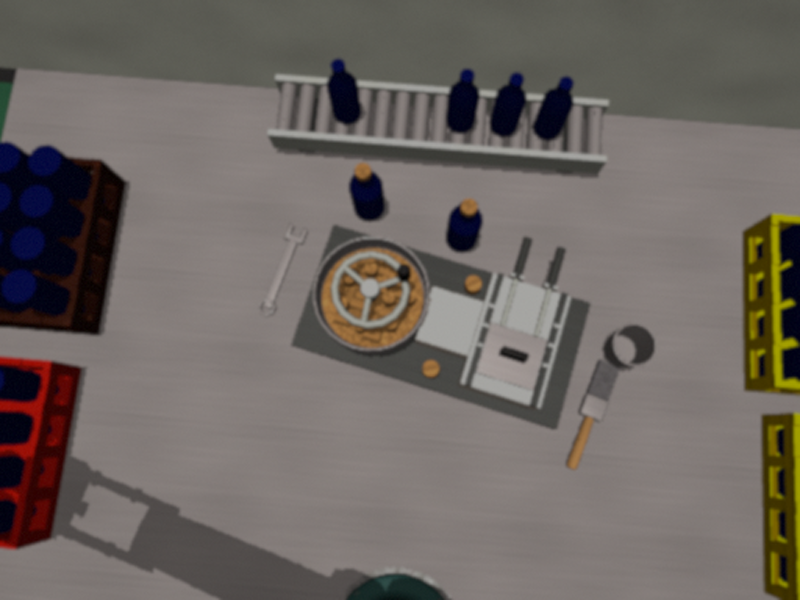

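View pics/scene0.png

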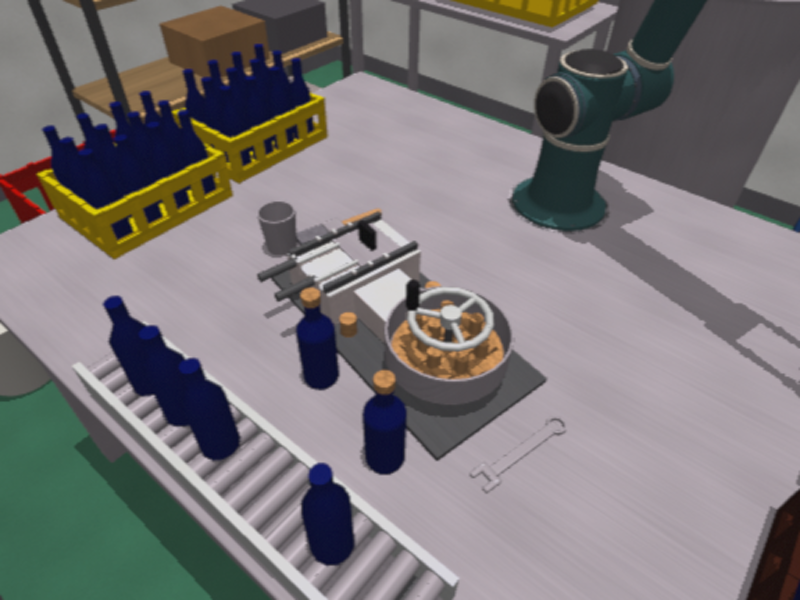

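The top view shows the hub at (370,288), the spinner top at (404,271), the tab top at (514,354) and the base plate corners at (333,226), (590,300), (556,429) and (293,344). The scene view shows the spinner at (413,295) and the tab at (368,236). Bottles stand behind the feeder.

```bash
cat > h.py <<'E'
import numpy as np
from workcell import read_state, vision
from scipy.spatial.transform import Rotation as Ro
def ray(name,u,v,z,sc=1.5625,pose=None):
    c=vision.calibration(name);f=192/np.tan(np.radians(c['vfov']/2))
    d=np.array([(u/sc-c['cx'])/f,(v/sc-c['cy'])/f,1])
    if name=='wrist':
        p,r=pose;M=c['mount'];R=Ro.from_rotvec(r).as_matrix()
        o=R@M[:3,3]+p;d=R@M[:3,:3]@d
    else: o=-c['R'].T@c['t'];d=c['R'].T@d
    return o+d*(z-o[2])/d[2]
E
python3 - <<'E'
from h import *
np.set_printoptions(precision=4,suppress=True)
C=[ray('top',*p,.012) for p in((333,226),(590,300),(556,429),(293,344))]
FL,FR,NR,NL=C;print(*C,sep='\n')
print('len',np.linalg.norm(FL-FR),np.linalg.norm(NL-NR),np.linalg.norm(FL-NL))
yv=(FL-FR)+(NL-NR);yaw=np.arctan2(-yv[0],yv[1]);print('yaw',yaw,'ctr',sum(C)/4)
ctr=sum(C)/4;R=Ro.from_euler('z',yaw).as_matrix()
print('axis pred',ctr+R@[0,.13,0],'tab pred',ctr+R@[-.03,-.13,0])
hub=ray('top',370,288,.14);sp=ray('top',404,271,.188);tab=ray('top',514,354,.134)
print('hub',hub,'sp',sp,'tab',tab)
d=R.T@(sp-hub);print('rel feeder',d,np.hypot(*d[:2]),'wheel ang',np.arctan2(d[1],-d[0]))
print('scene: sp',ray('scene',413,284,.188),'tab',ray('scene',367,228,.134),'hub',ray('scene',452,312,.14))
s=read_state();print(Ro.from_rotvec(s['tcp_rot']).as_matrix())
E
```

```text
[0.7109 0.1811 0.012 ]
[ 0.6097 -0.305   0.012 ]
[ 0.3718 -0.2526  0.012 ]
[0.4828 0.2297 0.012 ]
len 0.49651911688758127 0.4949029403697619 0.23328314847961387
yaw -0.21580189753100212 ctr [ 0.5438 -0.0367  0.012 ]
axis pred [0.5716 0.0903 0.012 ] tab pred [ 0.4866 -0.1573  0.012 ]
hub [0.5718 0.0902 0.14  ] sp [0.5941 0.035  0.188 ] tab [ 0.4831 -0.1545  0.134 ]
rel feeder [ 0.0336 -0.0491  0.048 ] 0.05952233940184257 wheel ang -2.1708867758697004
scene: sp [0.5994 0.0384 0.188 ] tab [ 0.491  -0.1505  0.134 ] hub [0.5685 0.0909 0.14  ]
[[-0.9644  0.2646 -0.0006]
 [ 0.2646  0.9644 -0.0019]
 [ 0.0001 -0.002  -1.    ]]
```

Request:
{"fn": "jog_arm", "kwargs": {"turn": [[0, 0, 0.117], [0, 0, 0.117], [0, 0, 0.117], [0, 0, 0.117], [0, 0, 0.117], [0, 0, 0.117], [0, 0, 0.117], [0, 0, 0.117], [0, 0, 0.117], [0, 0, 0.117], [0, 0, 0.117], [0, 0, 0.117], [0, 0, 0.117]], "delta_pos": [[0, 0, -0.008], [0, 0, -0.008], [0, 0, -0.008], [0, 0, -0.008], [0, 0, -0.008], [0, 0, -0.008], [0, 0, -0.008], [0, 0, -0.008], [0, 0, -0.008], [0, 0, -0.008], [0, 0, -0.008], [0, 0, 0], [0, 0, 0]], "gripper": [0.05, 0.05, 0.05, 0.05, 0.05, 0.05, 0.05, 0.05, 0.05, 0.05, 0.05, 0.05, 0.05], "grip_force": 60}}

```text
time: 1.18
tool_pos: [0.1787, 0.651, 0.2976]
tcp_rot: [-2.455, -1.959, -0.001]
wrist_force: [-0.4, -1.2, -0.3]
width: 0.586
grip_force: 0.0
```

```bash
cat > where.py <<'E'
from h import *
import sys
np.set_printoptions(precision=4,suppress=True)
def st():
    s=read_state();R=Ro.from_rotvec(s['tcp_rot']).as_matrix()
    print('t',s['time'],'pos',s['tool_pos'],'q',s['q'],'w',s['width'],'F',s['wrist_force'],'g',s['grip_force'],'yaw(tool y)',np.arctan2(R[1,1],R[0,1]),'tilt',R[:,2])
    return s['tool_pos'],R,s
if __name__=='__main__':
    p,R,s=st()
    if len(sys.argv)>1: print('tool delta',R.T@(np.array(eval(sys.argv[1]))-p))
E
python3 where.py "[0.597,0.037,0.25]"
python3 -c "
from h import *
print(ray('top',470,204,.19),ray('top',363,169,.19))"
```

```text
t 1.1833 pos [0.1787 0.651  0.2976] q [ 1.2661  0.2255  1.4909 -0.      1.4247  1.4899] w 0.586224862043064 F [-0.3761 -1.1752 -0.3266] g 0.0 yaw(tool y) -0.22377095952555087 tilt [ 0.0001  0.0004 -1.    ]
tool delta [-0.5059  0.5442  0.0474]
[ 0.71407711 -0.06229243  0.19      ] [0.75953652 0.11689864 0.19      ]
```

Request:
{"fn": "jog_arm", "kwargs": {"turn": [[0, 0, 0], [0, 0, 0], [0, 0, 0], [0, 0, 0], [0, 0, 0], [0, 0, 0], [0, 0, 0], [0, 0, 0], [0, 0, 0], [0, 0, 0], [0, 0, 0], [0, 0, 0], [0, 0, 0], [0, 0, 0], [0, 0, 0], [0, 0, 0], [0, 0, 0], [0, 0, 0], [0, 0, 0], [0, 0, 0]], "delta_pos": [[-0.0266, 0.0286, 0], [-0.0266, 0.0286, 0], [-0.0266, 0.0286, 0], [-0.0266, 0.0286, 0], [-0.0266, 0.0286, 0], [-0.0266, 0.0286, 0], [-0.0266, 0.0286, 0], [-0.0266, 0.0286, 0], [-0.0266, 0.0286, 0], [-0.0266, 0.0286, 0], [-0.0266, 0.0286, 0], [-0.0266, 0.0286, 0], [-0.0266, 0.0286, 0], [-0.0266, 0.0286, 0], [-0.0266, 0.0286, 0], [-0.0266, 0.0286, 0], [-0.0266, 0.0286, 0], [-0.0266, 0.0286, 0], [-0.0266, 0.0286, 0], [0, 0, 0]], "gripper": [0.05, 0.05, 0.05, 0.05, 0.05, 0.05, 0.05, 0.05, 0.05, 0.05, 0.05, 0.05, 0.05, 0.05, 0.05, 0.05, 0.05, 0.05, 0.05, 0.05]}}

```text
time: 2.85
tool_pos: [0.6025, 0.034, 0.296]
tcp_rot: [2.453, 1.958, -0.003]
wrist_force: [-0.1, -0.3, -0.7]
width: 0.588
grip_force: 0.0
```

```bash
python3 - <<'E'
from where import *
import cv2
p,R,s=st()
im=vision.read_camera('wrist');cv2.imwrite('pics/w1.png',cv2.resize(im[:,:,::-1],(800,600),interpolation=cv2.INTER_CUBIC))
E
```

```text
t 2.85 pos [0.6025 0.034  0.296 ] q [ 0.0172  0.0879  1.651  -0.0034  1.4025  0.241 ] w 0.5876757841868921 F [-0.082  -0.2674 -0.704 ] g 0.0 yaw(tool y) -0.223271614619436 tilt [ 0.0003 -0.0034 -1.    ]
```

View pics/w1.png

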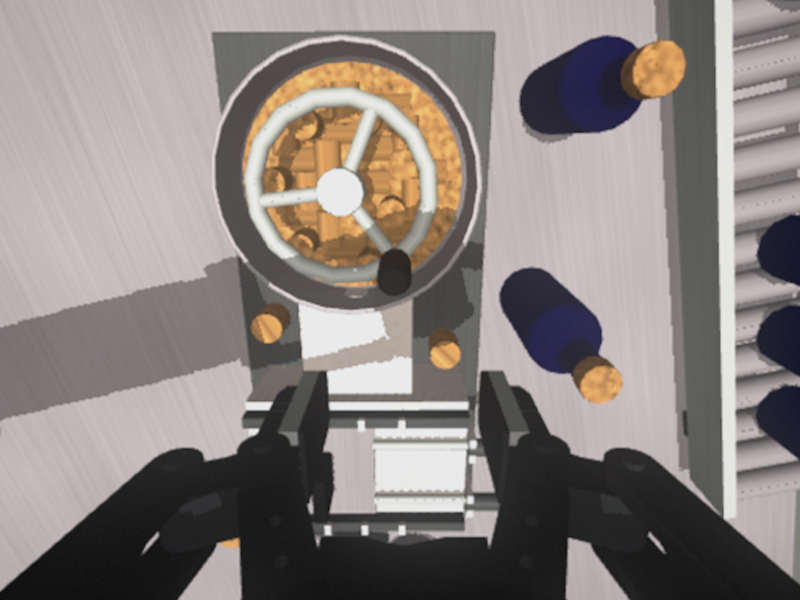

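The wrist view shows the hub at (340,191) and the spinner with its top end at about (394,280), with both bottles clear on the right.

```bash
python3 - <<'E'
from where import *
p,R,s=st();po=(p,s['tcp_rot'])
sp=ray('wrist',394,279,.188,pose=po);h=ray('wrist',340,191,.140,pose=po)
print(sp,h,np.linalg.norm((sp-h)[:2]))
for n,x in(('sp',sp),('hub',h)):print(n,R.T@(x-p))
E
```

```text
t 2.9 pos [0.6008 0.0368 0.296 ] q [ 0.0202  0.0863  1.6528 -0.0007  1.4042  0.2431] w 0.5857410773178018 F [-0.1705  0.4424  0.5923] g 0.0 yaw(tool y) -0.2227699597704528 tilt [-0.0017 -0.0008 -1.    ]
[0.5961 0.0396 0.188 ] [0.5709 0.0934 0.14  ] 0.05948336823850067
sp [ 0.0018 -0.005   0.108 ]
hub [ 0.0488 -0.0415  0.156 ]
```

Request:
{"fn": "jog_arm", "kwargs": {"turn": [[0, 0, 0], [0, 0, 0], [0, 0, 0], [0, 0, 0], [0, 0, 0], [0, 0, 0], [0, 0, 0], [0, 0, 0], [0, 0, 0], [0, 0, 0], [0, 0, 0], [0, 0, 0], [0, 0, 0], [0, 0, 0], [0, 0, 0], [0, 0, 0]], "delta_pos": [[0.002, -0.005, 0], [0, 0, 0.025], [0, 0, 0.025], [0, 0, 0.025], [0, 0, 0.025], [0, 0, 0.025], [0, 0, 0.02], [0, 0, 0], [0, 0, 0], [0, 0, 0], [0, 0, 0], [0, 0, 0], [0, 0, 0], [0, 0, 0], [0, 0, 0], [0, 0, 0]], "gripper": [0.05, 0.05, 0.05, 0.05, 0.05, 0.05, 0.05, 0.05, 0.01, 0.01, 0.01, 0.01, 0.01, 0.01, 0.01, 0.01], "grip_force": 50}}

```text
time: 4.23
tool_pos: [0.5968, 0.0436, 0.1545]
tcp_rot: [2.449, 1.965, 0.005]
wrist_force: [-0.7, 2.9, 6.9]
width: 0.21
grip_force: 49.5
```

```bash
python3 - <<'E'
from where import *
p,R,s=st()
h=np.array([.571,.091,p[2]]);print(R.T@(h-p),np.linalg.norm(p-h))
E
```

```text
t 4.2333 pos [0.5968 0.0436 0.1545] q [0.0306 0.1581 1.8347 0.0011 1.1453 0.2484] w 0.21047990375258072 F [-0.7477  2.8691  6.8695] g 49.48075928259641 yaw(tool y) -0.21828410128187783 tilt [ 0.0035  0.0011 -1.    ]
[ 0.0407 -0.0355 -0.    ] 0.05401798596782379
```

```bash
python3 -c "
import numpy as np
a=-2.2+np.linspace(0,2*np.pi,61);P=.06*np.c_[np.sin(a),-np.cos(a)]
P=np.round(P,4);D=np.diff(P,axis=0)
for k in range(3):print([[round(x,4),round(y,4),0] for x,y in D[20*k:20*k+20]])"
```

```text
[[np.float64(-0.0034), np.float64(-0.0053), 0], [np.float64(-0.0029), np.float64(-0.0055), 0], [np.float64(-0.0022), np.float64(-0.0059), 0], [np.float64(-0.0017), np.float64(-0.0061), 0], [np.float64(-0.001), np.float64(-0.0062), 0], [np.float64(-0.0003), np.float64(-0.0062), 0], [np.float64(0.0003), np.float64(-0.0063), 0], [np.float64(0.001), np.float64(-0.0062), 0], [np.float64(0.0016), np.float64(-0.0061), 0], [np.float64(0.0023), np.float64(-0.0059), 0], [np.float64(0.0028), np.float64(-0.0056), 0], [np.float64(0.0034), np.float64(-0.0052), 0], [np.float64(0.004), np.float64(-0.0049), 0], [np.float64(0.0044), np.float64(-0.0045), 0], [np.float64(0.0049), np.float64(-0.0039), 0], [np.float64(0.0053), np.float64(-0.0034), 0], [np.float64(0.0055), np.float64(-0.0029), 0], [np.float64(0.0059), np.float64(-0.0022), 0], [np.float64(0.0061), np.float64(-0.0017), 0], [np.float64(0.0062), np.float64(-0.001), 0]]
[[np.float64(0.0062), np.float64(-0.0003), 0], [np.float64(0.0063), np.float64(0.0003), 0], [np.float64(0.0062), np.float64(0.001), 0], [np.float64(0.0061), np.float64(0.0016), 
[... 950 characters left out ...]
 0], [np.float64(-0.0053), np.float64(0.0034), 0], [np.float64(-0.0055), np.float64(0.0029), 0], [np.float64(-0.0059), np.float64(0.0022), 0], [np.float64(-0.0061), np.float64(0.0017), 0], [np.float64(-0.0062), np.float64(0.001), 0], [np.float64(-0.0062), np.float64(0.0003), 0], [np.float64(-0.0063), np.float64(-0.0003), 0], [np.float64(-0.0062), np.float64(-0.001), 0], [np.float64(-0.0061), np.float64(-0.0016), 0], [np.float64(-0.0059), np.float64(-0.0023), 0], [np.float64(-0.0056), np.float64(-0.0028), 0], [np.float64(-0.0052), np.float64(-0.0034), 0], [np.float64(-0.0049), np.float64(-0.004), 0], [np.float64(-0.0045), np.float64(-0.0044), 0], [np.float64(-0.0039), np.float64(-0.0049), 0]]
```

Request:
{"fn": "jog_arm", "kwargs": {"turn": [[0, 0, 0], [0, 0, 0], [0, 0, 0], [0, 0, 0], [0, 0, 0], [0, 0, 0], [0, 0, 0], [0, 0, 0], [0, 0, 0], [0, 0, 0], [0, 0, 0], [0, 0, 0], [0, 0, 0], [0, 0, 0], [0, 0, 0], [0, 0, 0], [0, 0, 0], [0, 0, 0], [0, 0, 0], [0, 0, 0]], "delta_pos": [[-0.0034, -0.0053, 0], [-0.0029, -0.0055, 0], [-0.0022, -0.0059, 0], [-0.0017, -0.0061, 0], [-0.001, -0.0062, 0], [-0.0003, -0.0062, 0], [0.0003, -0.0063, 0], [0.001, -0.0062, 0], [0.0016, -0.0061, 0], [0.0023, -0.0059, 0], [0.0028, -0.0056, 0], [0.0034, -0.0052, 0], [0.004, -0.0049, 0], [0.0044, -0.0045, 0], [0.0049, -0.0039, 0], [0.0053, -0.0034, 0], [0.0055, -0.0029, 0], [0.0059, -0.0022, 0], [0.0061, -0.0017, 0], [0.0062, -0.001, 0]], "gripper": [0.01, 0.01, 0.01, 0.01, 0.01, 0.01, 0.01, 0.01, 0.01, 0.01, 0.01, 0.01, 0.01, 0.01, 0.01, 0.01, 0.01, 0.01, 0.01, 0.01]}}

```text
time: 5.9
tool_pos: [0.5144, 0.1041, 0.1545]
tcp_rot: [2.446, 1.964, 0.006]
wrist_force: [4.2, -3.3, 5.8]
width: 0.214
grip_force: 49.3
```

```bash
python3 - <<'E'
from where import *
p,R,s=st()
h=np.array([.571,.091,p[2]]);print(R.T@(p-h),np.linalg.norm(p-h))
E
```

```text
t 5.9 pos [0.5144 0.1041 0.1545] q [ 0.1538  0.0175  1.9876 -0.0026  1.1305  0.3728] w 0.2135138320050753 F [ 4.2116 -3.271   5.8203] g 49.25701830536127 yaw(tool y) -0.21789645675895758 tilt [ 0.0063 -0.0014 -1.    ]
[ 0.0005 -0.0581 -0.0004] 0.05811590995760534
```

Request:
{"fn": "jog_arm", "kwargs": {"turn": [[0, 0, 0], [0, 0, 0], [0, 0, 0], [0, 0, 0], [0, 0, 0], [0, 0, 0], [0, 0, 0], [0, 0, 0], [0, 0, 0], [0, 0, 0], [0, 0, 0], [0, 0, 0], [0, 0, 0], [0, 0, 0], [0, 0, 0], [0, 0, 0], [0, 0, 0], [0, 0, 0], [0, 0, 0], [0, 0, 0]], "delta_pos": [[0.0062, -0.0003, 0], [0.0063, 0.0003, 0], [0.0062, 0.001, 0], [0.0061, 0.0016, 0], [0.0059, 0.0023, 0], [0.0056, 0.0028, 0], [0.0052, 0.0034, 0], [0.0049, 0.004, 0], [0.0045, 0.0044, 0], [0.0039, 0.0049, 0], [0.0034, 0.0053, 0], [0.0029, 0.0055, 0], [0.0022, 0.0059, 0], [0.0017, 0.0061, 0], [0.001, 0.0062, 0], [0.0003, 0.0062, 0], [-0.0003, 0.0063, 0], [-0.001, 0.0062, 0], [-0.0016, 0.0061, 0], [-0.0023, 0.0059, 0]], "gripper": [0.01, 0.01, 0.01, 0.01, 0.01, 0.01, 0.01, 0.01, 0.01, 0.01, 0.01, 0.01, 0.01, 0.01, 0.01, 0.01, 0.01, 0.01, 0.01, 0.01]}}

```text
time: 7.57
tool_pos: [0.6086, 0.1483, 0.1546]
tcp_rot: [-2.449, -1.966, -0.008]
wrist_force: [0.8, 6.0, 6.7]
width: 0.209
grip_force: 49.8
```

Request:
{"fn": "jog_arm", "kwargs": {"turn": [[0, 0, 0], [0, 0, 0], [0, 0, 0], [0, 0, 0], [0, 0, 0], [0, 0, 0], [0, 0, 0], [0, 0, 0], [0, 0, 0], [0, 0, 0], [0, 0, 0], [0, 0, 0], [0, 0, 0], [0, 0, 0], [0, 0, 0], [0, 0, 0], [0, 0, 0], [0, 0, 0], [0, 0, 0], [0, 0, 0]], "delta_pos": [[-0.0028, 0.0056, 0], [-0.0034, 0.0052, 0], [-0.004, 0.0049, 0], [-0.0044, 0.0045, 0], [-0.0049, 0.0039, 0], [-0.0053, 0.0034, 0], [-0.0055, 0.0029, 0], [-0.0059, 0.0022, 0], [-0.0061, 0.0017, 0], [-0.0062, 0.001, 0], [-0.0062, 0.0003, 0], [-0.0063, -0.0003, 0], [-0.0062, -0.001, 0], [-0.0061, -0.0016, 0], [-0.0059, -0.0023, 0], [-0.0056, -0.0028, 0], [-0.0052, -0.0034, 0], [-0.0049, -0.004, 0], [-0.0045, -0.0044, 0], [-0.0039, -0.0049, 0]], "gripper": [0.01, 0.01, 0.01, 0.01, 0.01, 0.01, 0.01, 0.01, 0.01, 0.01, 0.01, 0.01, 0.01, 0.01, 0.01, 0.01, 0.01, 0.01, 0.01, 0.01]}}

```text
time: 9.23
tool_pos: [0.5968, 0.0435, 0.1545]
tcp_rot: [2.449, 1.965, 0.007]
wrist_force: [1.3, 3.1, 6.9]
width: 0.211
grip_force: 49.7
```

Request:
{"fn": "jog_arm", "kwargs": {"turn": [[0, 0, 0], [0, 0, 0], [0, 0, 0], [0, 0, 0]], "delta_pos": [[0, 0, 0], [0, 0, 0], [0, 0, 0], [0, 0, 0]], "gripper": [0.01, 0.01, 0.01, 0.01]}}

```text
time: 9.57
tool_pos: [0.5956, 0.0431, 0.1545]
tcp_rot: [2.45, 1.966, 0.002]
wrist_force: [-1.7, 0.7, 10.7]
width: 0.217
grip_force: 49.9
```

```bash
python3 where.py "[.597,.042,.154]"
```

```text
t 9.5667 pos [0.5956 0.0431 0.1545] q [0.0303 0.1574 1.8355 0.0003 1.1474 0.2485] w 0.21650403470789464 F [-1.7014  0.7308 10.7412] g 49.85669233370572 yaw(tool y) -0.21829667274054157 tilt [ 0.0012  0.0003 -1.    ]
tool delta [-0.0008  0.0016  0.0005]
```

Request:
{"fn": "jog_arm", "kwargs": {"turn": [[0, 0, 0], [0, 0, 0], [0, 0, 0], [0, 0, 0], [0, 0, 0], [0, 0, 0], [0, 0, 0], [0, 0, 0], [0, 0, 0], [0, 0, 0], [0, 0, 0], [0, 0, 0], [0, 0, 0], [0, 0, 0], [0, 0, 0], [0, 0, 0], [0, 0, 0], [0, 0, 0], [0, 0, 0]], "delta_pos": [[0, 0, 0], [0, 0, 0], [0, 0, 0], [0, 0, 0], [0, 0, 0], [0, 0, 0], [0, 0, -0.025], [0, 0, -0.025], [0, 0, -0.025], [0, 0, -0.025], [-0.03, -0.009, 0], [-0.03, -0.009, 0], [-0.03, -0.009, 0], [-0.03, -0.009, 0], [-0.03, -0.009, 0], [-0.03, -0.009, 0], [-0.03, -0.009, 0], [0, 0, 0], [0, 0, 0]], "gripper": [0.05, 0.05, 0.05, 0.05, 0.05, 0.05, 0.05, 0.05, 0.05, 0.05, 0.05, 0.05, 0.05, 0.05, 0.05, 0.05, 0.05, 0.05, 0.05]}}

```text
time: 11.15
tool_pos: [0.4878, -0.1496, 0.2523]
tcp_rot: [-2.453, -1.963, -0.0]
wrist_force: [0.0, 1.1, 0.4]
width: 0.588
grip_force: 0.0
```

```bash
python3 - <<'E'
from where import *
import cv2
p,R,s=st();print(R.T@(np.array([.486,-.155,.25])-p))
for n in('wrist','top'):
    im=vision.read_camera(n)
    if n=='top': im=im[120:300,180:420]
    cv2.imwrite(f'pics/{n}2.png',cv2.resize(im[:,:,::-1],(800,600),interpolation=cv2.INTER_CUBIC))
E
```

```text
t 11.15 pos [ 0.4878 -0.1496  0.2523] q [-0.3465 -0.0762  1.8949  0.0002  1.3227 -0.1252] w 0.5875486731255362 F [0.0093 1.0757 0.4311] g 0.0 yaw(tool y) -0.22131478706518803 tilt [ 0.0002  0.0001 -1.    ]
[-0.0057 -0.0006  0.0023]
```

View pics/wrist2.png

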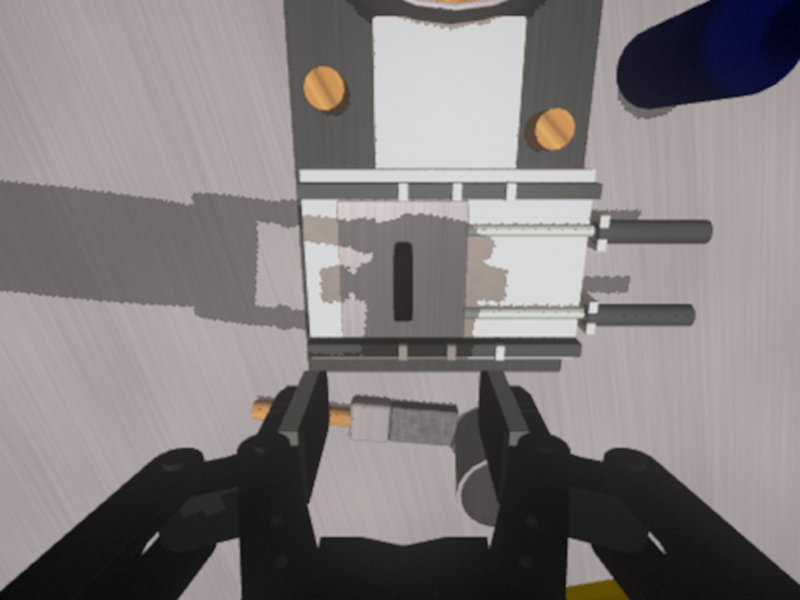

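View pics/top2.png

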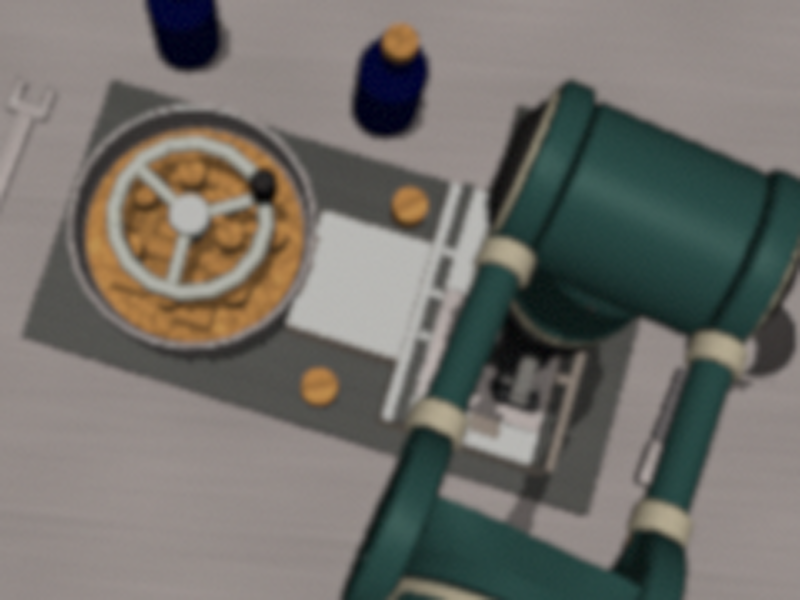

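The wrist view shows the tab at (403,282), level with the first (shut) ribs and centred between the fingers. The top crop shows the spinner at (262,183), which is back at its starting pixel, and all the bystanders are in place.

Request:
{"fn": "jog_arm", "kwargs": {"turn": [[0, 0, 0], [0, 0, 0], [0, 0, 0], [0, 0, 0], [0, 0, 0], [0, 0, 0], [0, 0, 0], [0, 0, 0], [0, 0, 0], [0, 0, 0], [0, 0, 0], [0, 0, 0], [0, 0, 0], [0, 0, 0], [0, 0, 0], [0, 0, 0], [0, 0, 0], [0, 0, 0]], "delta_pos": [[-0.005, 0, 0.02], [0, 0, 0.025], [0, 0, 0.025], [0, 0, 0.025], [0, 0, 0.025], [0, 0, 0.015], [0, 0, 0.011], [0, 0, 0], [0, 0, 0], [0, 0, 0], [0, 0, 0], [0, 0, 0], [0, 0, 0], [0, 0, 0], [0, 0, 0], [0, 0, 0], [0, 0, 0], [0, 0, 0]], "gripper": [0.05, 0.05, 0.05, 0.05, 0.05, 0.05, 0.05, 0.05, 0.0, 0.0, 0.0, 0.0, 0.0, 0.0, 0.0, 0.0, 0.0, 0.0], "grip_force": 50}}

```text
time: 12.75
tool_pos: [0.488, -0.1533, 0.1081]
tcp_rot: [2.449, 1.965, 0.002]
wrist_force: [-3.6, 1.7, 5.8]
width: 0.112
grip_force: 49.0
```

```bash
python3 where.py "[.486,-.155,.104]"
```

```text
t 12.75 pos [ 0.488  -0.1533  0.1081] q [-0.3535  0.0418  2.0551  0.0006  1.043  -0.1354] w 0.11165852143958466 F [-3.6149  1.7017  5.7851] g 48.95371913909912 yaw(tool y) -0.2184356783116075 tilt [ 0.0017 -0.0001 -1.    ]
tool delta [-0.0021 -0.0016  0.0041]
```

Request:
{"fn": "jog_arm", "kwargs": {"turn": [[0, 0, 0], [0, 0, 0], [0, 0, 0], [0, 0, 0], [0, 0, 0], [0, 0, 0], [0, 0, 0], [0, 0, 0], [0, 0, 0], [0, 0, 0], [0, 0, 0], [0, 0, 0], [0, 0, 0], [0, 0, 0], [0, 0, 0], [0, 0, 0], [0, 0, 0], [0, 0, 0]], "delta_pos": [[0, 0.0035, 0], [0, 0.0035, 0], [0, 0.0035, 0], [0, 0.0035, 0], [0, 0.0035, 0], [0, 0.0035, 0], [0, 0.0035, 0], [0, 0.0035, 0], [0, 0.0035, 0], [0, 0.0035, 0], [0, 0, 0], [0, 0, 0], [0, 0, 0], [0, 0, 0], [0, 0, 0], [0, 0, 0], [0, 0, 0], [0, 0, 0]], "gripper": [0, 0, 0, 0, 0, 0, 0, 0, 0, 0, 0, 0, 0, 0, 0, 0, 0, 0]}}

```text
time: 14.25
tool_pos: [0.5207, -0.1607, 0.108]
tcp_rot: [-2.449, -1.966, 0.001]
wrist_force: [-5.6, 2.5, 8.2]
width: 0.116
grip_force: 49.4
```

```bash
python3 - <<'E'
from where import *
import cv2
p,R,s=st();print('moved',R.T@(p-np.array([.488,-.1533,.1081])))
im=vision.read_camera('wrist');cv2.imwrite('pics/w3.png',cv2.resize(im[:,:,::-1],(800,600),interpolation=cv2.INTER_CUBIC))
im=vision.read_camera('scene')[110:230,130:290];cv2.imwrite('pics/s3.png',cv2.resize(im[:,:,::-1],(800,600),interpolation=cv2.INTER_CUBIC))
E
```

```text
t 14.25 pos [ 0.5207 -0.1607  0.108 ] q [-0.345   0.1068  1.9852 -0.0001  1.051  -0.1267] w 0.11638160202793633 F [-5.6481  2.5378  8.2247] g 49.40088987350464 yaw(tool y) -0.21825367221480302 tilt [-0.0013  0.0004 -1.    ]
moved [-0.0001  0.0335  0.    ]
```

View pics/w3.png

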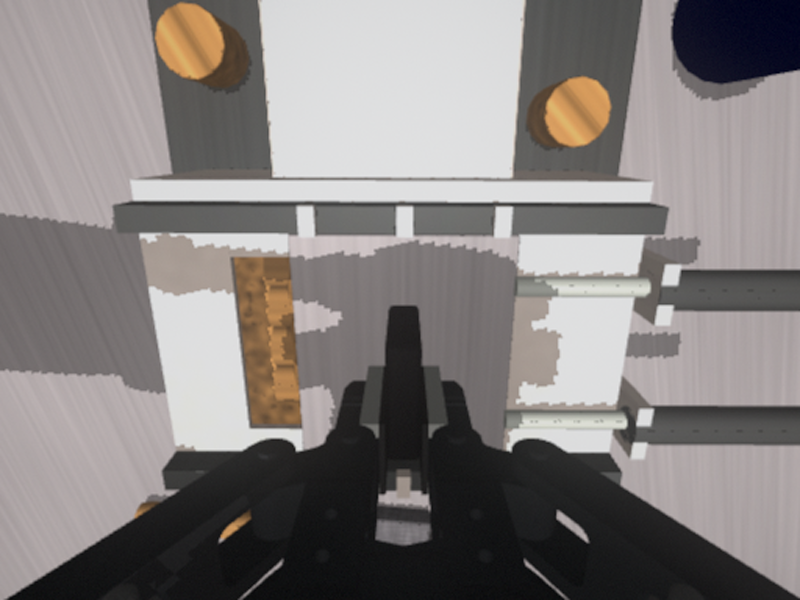

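View pics/s3.png

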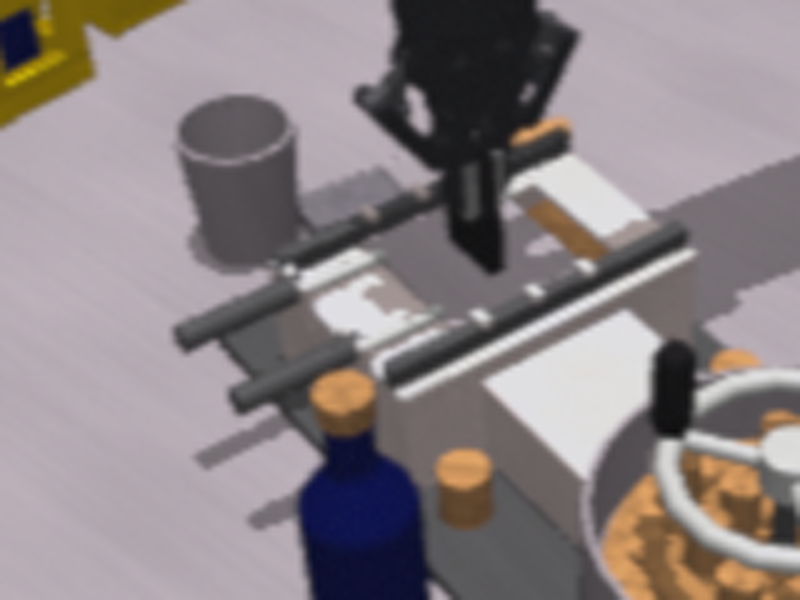

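The wrist view shows the tab at column 403, in line with the second (half) rib at (405,220), and pinched by the fingers. The scene crop agrees, so I'm handing it in.

```bash
python3 -c "
from workcell import ticket
print(ticket.finish_job())"
```

```text
the job is handed in; nothing more can be done
None
```

I turned the wheel one full turn clockwise, with its handle back where it began, and handed the job in at about 14 s with the fingers holding the shutter half open at the second rib; no bystander looked disturbed in the pictures, and the hand-in gave no verdict.

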